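Key the citrus press's sieve onto its lug and press it home

ROBOT

A 6-joint arm with a two-finger parallel gripper is mounted at the origin on the work surface. World frame = base frame: x ahead of the robot, y to its left, z up, the work surface at z = 0. Lengths are in m, angles in rad, forces in N, time in s.
With the tool pointing down it reaches from about 0.35 to 0.725 m from the base axis. Payload 4.3 kg.
Tool frame: the origin (TCP) lies midway between the tips of the shut fingers; the grasp point (between the pads) lies 19 mm behind it (robot.grasp_offset is the distance from the TCP to the grasp point, in m); z points along the fingers, y is the line along which they close (so a half turn about z gives the same grasp; the last joint's range is limited). The gripper opens to 85 mm and grips with 20 to 120 N. Pads are 22 mm wide; open, the fingers measure 114 mm over their backs; the gripper's body (76 mm by 85 mm) begins 54 mm behind the grasp point. The pads swing forward as they close: fully open they stand 13 mm farther back than shut.
Start: joints at [-1.393, 0.377, 0.081, 1.274, 0, 1.46], TCP at [0.163, -0.551, 0.231] pointing down, gripper open.
Joint ranges: [-2.72, 2.72], [-0.84, 1.66], [-1.02, 1.22], [-1.77, 2.12], [-1.37, 1.28], [-3.14, 3.14]. Speed limits (rad/s): [2.57, 2.57, 3.14, 3.14, 3.14, 3.14].

INTERFACE

Orientations are given as a rotation vector (axis times angle).
In Python, from cell import robot, imaging, hand_in gives the robot as it stands.
- The arm moves only by the shell command python3 -m pendant 'ROWS'. ROWS is JSON, one flat list of numbers, 7 for each row, row after row: the turn, a rotation vector about the world's x, y, z in units of 5 degrees (1.0 is 5 degrees), then the shift along the world's x, y, z in units of 40 mm (1.0 is 40 mm), then the finger opening in mm, from 0 to 85.4. A call has 1 to 5 rows; each row shifts and turns the commanded pose from where the row before left it; what a row does not reach is not made up. A row lasts 1/10 s, in which the tool goes at most 50 mm and 8.59 degrees, less where a joint would pass 70% of its speed; a pose out of reach is approached as far as the arm can. A call is refused whole if a number of a shift passes 1 or a number of a turn 1, either way. A call with a gripper value outside its range is refused whole. The fingers move at their own pace and stop on an object; the grip force is fixed at half the most. Time passes only in rows, so rows that do not move let the fingers close. It gives the time, the measured TCP pose, the force, the opening and the grip force at its end, in the units of the state.
- robot.state(): the state, without advancing time (a new reading comes with each control period).
- imaging.capture(name): name is "scene" or "top"; returns a dict with "pixels" (384x512x3 uint8, red, green, blue), "mtx" (3x3 intrinsics, pixels), "k1" (the pictures are not rectified: a ray, as slopes to the right and down, at radius r is drawn at 1 + k1 r^2 times it, then the intrinsics apply), "R" (3x3) and "t" (3): a world point X has camera coordinates R X + t. Camera axes: x right, y down, z forward; pixel columns grow to the right and rows downward; lengths in m; the calibration is good to about 2 mm. A picture is of the moment at which its call begins. There is no depth.
- hand_in(): hands the job in; it is judged then, once.
Trained networks look in a picture, given as the dict that the camera call returned (one of the last four; its "shot" number tells which), for a name from the list of things; names that differ only in an ending like _2 or _b are one class to them, and where a whole thing is asked for, a point or a joint stands for the part that bears it (a point fixed in the world has none). Each returns a list of dicts, best first, with "conf" (0 to 1); they miss things now and then, are a little off and sometimes report something else, mostly with a low value. They report only what shows in the picture. A call takes as long as a camera call.
- imaging.search_frame(picture, label): "xyz" ([x, y, z] in m, in world coordinates, good to about 4 mm: the middle of the surface that is visible of it).
- imaging.pinpoint(picture, label): "xyz" ([x, y, z] in m, in world coordinates, good to about 4 mm: a listed point, or the origin of a listed thing).
The state is a dict: "t": time; "qpos": joint angles; "joint_velocities": joint speeds; "tau": joint torques, N m; "tcp_pos": TCP position; "orientation": TCP orientation; "wrist_force": force on the tool from outside, world axes, zero at the start; "torque": the same for the moment, N m; "gripper_width": opening from 0.0 (shut) to 1.0 (fully open); "grip_force": force on a finger pad.
Only numpy, scipy, OpenCV 4.12 (cv2) and the standard library are available. Lean on these libraries where they do the work, as an engineer would, in place of code of your own. Each camera call takes 0.05 s, during which the arm holds its last target. There are 200 camera calls.

TASK

The sieve of the citrus press has been put back on its spindle out of line, so it stands up on the lug of the juice bowl. Push the sieve round with a fingertip until the notch in its rim is over the lug, then press it down fully home, flush with the bowl's rim, and take the hand away. Do not lift the sieve, and leave everything else on the counter standing where it is.

Things in the scene. Friction and masses are not known exactly. Their poses are not given: they have to be found in the camera images.
- press: Citrus press fixed on the counter: grey metal motor base, black juice bowl on it (rim 152 mm across outside, 142 inside, its top 150 mm above the counter), an upright steel spindle (12 mm thick, tip 200 mm above the counter) in the middle and a spout. Origin: centre of its underside, on the spindle's axis. The spout points along its -x and reaches 130 mm from the axis; the lug lies along +x.
- lug_top (a point): Steel locating lug, fixed in the bowl's rim opposite the spout: a radial bar 8 mm wide with a rounded top, reaching from 58 to 80 mm from the spindle's axis, so its outer end shows beyond the sieve. This point: on its top edge, 62 mm from the axis, 153 mm above the counter (3 mm above the bowl's rim).
- sieve: White plastic sieve on the spindle: a disc 132 mm across, rim 8 mm thick, slotted floor 4 mm below the rim's top. Origin: centre of its underside, on the spindle's axis; x points at its notch, z up. It turns endlessly either way with a light drag (1 N at a rib) and stays as left. A rubber ring in its hub grips the spindle: it does not drop by itself; 5 to 10 N down on the floor slides it level.
- notch (a point): The only notch in the sieve's rim, 13 mm wide, 10 mm deep, cut right through. This point: in its mouth, 62 mm from the axis, level with the rim's top. At the start the rim's top is 9 mm above the lug's top and can sink under 1 mm, until this point is within 2 mm of the lug's across. Then it goes down 12 mm to a hard stop: rim's top flush with the bowl's rim, 3 mm below the lug's top.
- rib (a point): One of four equal upright radial ribs on the sieve's floor, 45, 135, 225 and 315 degrees from the notch about the axis: 5 mm thick, from 15 to 57 mm from the axis, top 14.5 mm above the floor (10.5 mm above the rim's top). Pushed sideways it turns the sieve. This point: middle of the top of the rib that is 45 degrees anticlockwise of the notch seen from above, 36 mm from the axis.
- hub_top (a point): Centre of the top of the sieve's round hub (30 mm across), on the spindle's axis, 16 mm above the rim's top, 20 mm above the floor, 24 mm above the sieve's underside; the spindle sticks out of it by 22 mm at the start and 34 mm when the sieve is home.
- tumbler: Plain glass tumbler under the spout, 68 mm across, 85 mm tall, loose; leave it. Origin: centre of its underside.
- cone: White ribbed juicing cone standing beside the press, 66 mm across, 56 mm tall, loose; leave it. Origin: centre of its underside.
- lemon_a: Lemon half lying cut side down near the press, 60 mm across, 40 mm tall, loose; leave it. Origin: centre of its underside.
- lemon_b: Another such lemon half near the press; leave it. Origin: centre of its underside.
- mug: Glass beer mug with a handle, 84 mm across without it, 140 mm tall, loose; leave it. Origin: centre of its underside.
- shaker: Glass sugar shaker with a steel top, 62 mm across, 138 mm tall, loose; leave it. Origin: centre of its underside.
- coasters: Pile of square card coasters, 93 mm by 93 mm, 15 mm high, loose; leave it. Origin: centre of its underside.

How it is judged:
By the outcome, as a careful person would: the job done as asked, in the order asked, and still so for the second after the job is handed in, with the robot touching nothing.
It also fails if it takes over 45 s, if anything falls off the work surface, if the arm or the gripper's body presses on something with over 40 N, if the wrist force passes 120 N, or if a joint passes its speed limit or range.

## Working session

There is one attempt and no reset: what is moved stays moved. The work goes in short steps, Python scripts to look and compute and a shell command to move; the robot and the scene stay as the last step left them, time stands still between calls to the robot, and variables do not carry over. Pictures are saved under pics/ and viewed, at most 10 in all, crops included, and the job is handed in when it is done.

```bash
mkdir -p pics; cat > h.py <<'E'
from cell import robot, imaging, hand_in
import numpy as np, cv2
def snap(n,f):
    p=imaging.capture(n); cv2.imwrite('pics/'+f,cv2.cvtColor(p['pixels'],cv2.COLOR_RGB2BGR)); return p
def proj(p,X):
    c=p['R']@np.array(X)+p['t']; s=c[:2]/c[2]; s=s*(1+p['k1']*(s@s)); return p['mtx'][:2,:2]@s+p['mtx'][:2,2]
def ray(p,uv,z):
    M=p['mtx'];d=(np.array(uv)-M[:2,2])/np.diag(M)[:2];s=d.copy()
    for _ in range(20): s=d/(1+p['k1']*(s@s))
    R=np.array(p['R']);o=-R.T@p['t'];v=R.T@np.r_[s,1];return o+v*(z-o[2])/v[2]
E
python3 - <<'E'
from h import *
np.set_printoptions(precision=4,suppress=True)
for n in('top','scene'):
    p=snap(n,n+'0.png'); print(n)
    for l in('press','lug_top','notch','rib','hub_top','sieve','tumbler','cone','lemon_a','mug','shaker','coasters'):
        print(l,[(np.round(d['xyz'],4).tolist(),round(d['conf'],2)) for d in imaging.pinpoint(p,l)[:3]])
print(robot.state())
E
```

```text
top
press [([0.5229, -0.0608, 0.0001], 0.97)]
lug_top []
notch [([0.5815, -0.0545, 0.1639], 0.57)]
rib [([0.5361, -0.0335, 0.1697], 0.63)]
hub_top [([0.5216, -0.0609, 0.176], 0.57)]
sieve [([0.5216, -0.0656, 0.156], 0.64), ([0.4349, -0.1646, -0.0008], 0.22)]
tumbler [([0.665, -0.0644, 0.0038], 0.73), ([0.4366, 0.0424, 0.0016], 0.62)]
cone [([0.4348, -0.1656, 0.0001], 0.7), ([0.5375, -0.0288, 0.1706], 0.61)]
lemon_a [([0.6651, -0.0634, 0.0056], 0.74), ([0.6113, 0.0343, -0.0023], 0.61)]
mug [([0.4871, -0.4084, -0.0023], 0.62)]
shaker [([0.3853, 0.4373, 0.0021], 0.68)]
coasters [([0.5998, 0.4154, -0.0002], 0.86), ([0.3852, 0.4401, -0.0018], 0.45)]
scene
press [([0.5149, -0.0575, -0.0008], 0.75)]
lug_top []
notch [([0.5761, -0.0557, 0.1624], 0.56)]
rib [([0.5428, -0.0376, 0.1727], 0.87)]
hub_top [([0.5197, -0.0609, 0.1749], 0.84), ([0.6148, 0.0304, -0.002], 0.49)]
sieve [([0.5181, -0.0652, 0.1544], 0.59), ([0.6643, -0.0659, 0.0007], 0.42)]
tumbler [([0.432, 0.0434, 0.0026], 0.89)]
cone []
lemon_a [([0.6145, 0.0354, -0.0039], 0.81), ([0.667, -0.0671, 0.0008], 0.67)]
mug [([0.4882, -0.408, 0.0023], 0.76)]
shaker [([0.389, 0.4341, 0.0064], 0.93)]
coasters [([0.5969, 0.4167, 0.0011], 0.66), ([0.6138, 0.0299, -0.0015], 0.3)]
{'t': 1.3, 'qpos': array([-1.3933,  0.3773,  0.081 ,  1.2744,  0.    ,  1.4605]), 'joint_velocities': array([-0.0003, -0.0021, -0.0002,  0.0007, -0.    ,  0.0002]), 'tau': array([ -0.0007, -46.352 ,  27.0153,   0.0003,  -0.0003,  -0.    ]), 'tcp_pos': array([ 0.1632, -0.5514,  0.2313]), 'orientation': array([3.109 , 0.4504, 0.    ]), 'wrist_force': array([-0.2816, -0.4931, -0.0625]), 'torque': array([ 0.0188, -0.0248,  0.0363]), 'grip_force': 0.0, 'gripper_width': 1.0001139249380202}
```

View pics/top0.png

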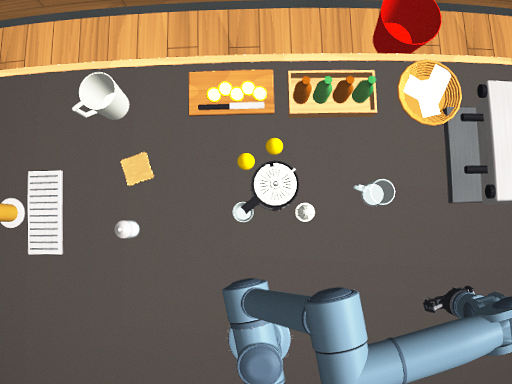

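View pics/scene0.png

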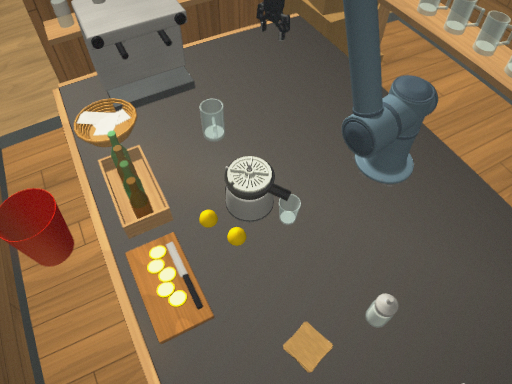

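```bash
python3 - <<'E'
import cv2,numpy as np
a=cv2.imread('pics/top0.png')[150:225,228:322]; b=cv2.imread('pics/scene0.png')[145:225,210:310]
f=lambda i:cv2.resize(i,(400,int(400*i.shape[0]/i.shape[1])),interpolation=cv2.INTER_CUBIC)[:318]
cv2.imwrite('pics/z0.png',np.hstack([f(a),f(b)]))
from h import *
for n in('top','scene'):
    p=imaging.capture(n)
    c=np.array([.521,-.061])
    # notch/rib from pixel overlays
    for nm,ang,r,z in [('notch',5,.062,.162),('lug',-50,.074,.153),('hub',0,0,.178)]:
        print(n,nm,proj(p,[c[0]+r*np.cos(np.radians(ang)),c[1]+r*np.sin(np.radians(ang)),z]))
E
```

```text
top notch [272.50164984 163.03470982]
top lug [292.22056042 167.43052316]
top hub [274.93211568 182.19229268]
scene notch [230.14455108 182.24093203]
scene lug [225.45622311 167.83872653]
scene hub [248.12399603 169.74308461]
```

View pics/z0.png

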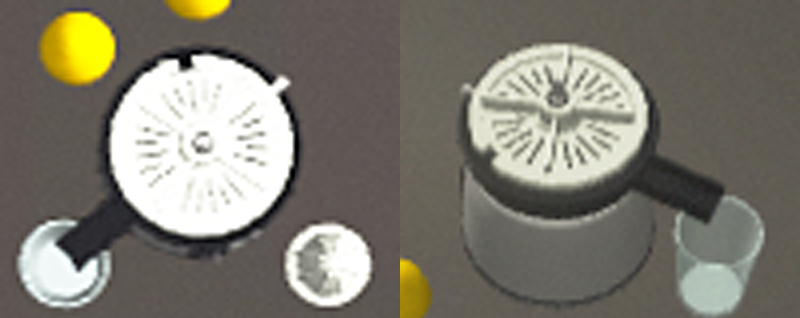

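```bash
python3 - <<'E'
from h import *
for n,N,L,S in(('top',(271.7,164.4),(294.1,169.7),(275.7,183.6)),('scene',(231.8,183.2),(226.5,167),(249.5,169.3))):
    p=imaging.capture(n)
    a,b=ray(p,N,.161),ray(p,L,.151)
    for c in (ray(p,S,.2) if n=='top' else np.array([.521,-.061,0]),np.array([.521,-.061,0])):
        for q in(a,b): d=(q-c)[:2]; print(n,c[:2].round(4),q.round(4),np.hypot(*d).round(4),np.degrees(np.arctan2(d[1],d[0])).round(1))
p=imaging.capture('top')
g=cv2.cvtColor(p['pixels'],cv2.COLOR_RGB2GRAY)
# sieve disc centroid (white) around
m=np.zeros_like(g);m[158:212,250:302]=(g[158:212,250:302]>170)
n,l,s,ce=cv2.connectedComponentsWithStats(m);k=1+s[1:,4].argmax();print(s[k],ce[k],ray(p,ce[k],.163))
E
```

```text
top [ 0.5148 -0.0624] [ 0.5786 -0.053   0.161 ] 0.0646 8.3
top [ 0.5148 -0.0624] [ 0.5615 -0.1236  0.151 ] 0.077 -52.6
top [ 0.521 -0.061] [ 0.5786 -0.053   0.161 ] 0.0582 7.9
top [ 0.521 -0.061] [ 0.5615 -0.1236  0.151 ] 0.0745 -57.1
scene [ 0.521 -0.061] [ 0.5798 -0.0509  0.161 ] 0.0596 9.7
scene [ 0.521 -0.061] [ 0.5637 -0.1207  0.151 ] 0.0734 -54.4
scene [ 0.521 -0.061] [ 0.5798 -0.0509  0.161 ] 0.0596 9.7
scene [ 0.521 -0.061] [ 0.5637 -0.1207  0.151 ] 0.0734 -54.4
[ 254  163   43   42 1409] [275.05251952 183.70901348] [ 0.51753654 -0.06182782  0.163     ]
```

```bash
python3 -m pendant '[0,0,1,0.45,0.66,0.5,0, 0,0,1,0.45,0.66,0.5,0, 0,0,1,0.45,0.66,0,0, 0,0,1,0.45,0.66,0,0, 0,0,1,0.45,0.66,0,0]'
python3 -m pendant '[0,0,1,0.45,0.66,0,0, 0,0,1,0.45,0.66,0,0, 0,0,1,0.45,0.66,0,0, 0,0,1,0.45,0.66,0,0, 0,0,1,0.45,0.66,0,0]'
python3 -m pendant '[0,0,1,0.45,0.66,0,0, 0,0,1,0.45,0.66,0,0, 0,0,1,0.45,0.66,0,0, 0,0,1,0.45,0.66,0,0, 0,0,1,0.45,0.66,0,0]'
python3 -m pendant '[0,0,1,0.45,0.66,0,0, 0,0,1,0.45,0.66,0,0, 0,0,1,0.45,0.66,0,0, 0,0,1,0.45,0.66,0,0, 0,0,1,0.45,0.66,0,0]'
python3 -m pendant '[0,0,1,0,0,0,0, 0,0,1,0,0,0,0, 0,0,1,0,0,0,0, 0,0,1,0,0,0,0, 0,0,1,0,0,0,0]'
```

```text
t: 2.05
tcp_pos: [0.2539, -0.4185, 0.2717]
orientation: [2.935, 1.117, 0.0]
wrist_force: [0.2, -0.2, -0.6]
gripper_width: 0.141
grip_force: 0.0
t: 2.55
tcp_pos: [0.3438, -0.2863, 0.2715]
orientation: [2.624, 1.726, 0.0]
wrist_force: [-0.0, -1.0, 0.3]
gripper_width: 0.001
grip_force: 0.0
t: 3.05
tcp_pos: [0.4339, -0.1542, 0.2715]
orientation: [2.188, 2.254, 0.0]
wrist_force: [0.1, -0.9, 0.6]
gripper_width: 0.001
grip_force: 0.0
t: 3.55
tcp_pos: [0.5239, -0.0222, 0.2714]
orientation: [1.648, 2.674, 0.0]
wrist_force: [0.3, -0.5, 0.1]
gripper_width: 0.001
grip_force: 0.0
t: 4.05
tcp_pos: [0.5233, -0.0233, 0.2713]
orientation: [1.03, 2.968, 0.0]
wrist_force: [-0.4, 0.2, 0.1]
gripper_width: 0.0
grip_force: 0.0
```

```bash
python3 -m pendant '[0,0,0.4,-0.05,0.1,-1,0, 0,0,0,0,0,-1,0, 0,0,0,0,0,-0.2,0]'; python3 -m pendant '[0,0,0,0,0,-0.2,0, 0,0,0,0,0,-0.15,0, 0,0,0,0,0,0,0]'
python3 - <<'E'
from h import *
p=snap('scene','s1.png');q=snap('top','t1.png')
a=p['pixels'][130:210,205:305];b=q['pixels'][150:230,230:330]
f=lambda i:cv2.resize(i,(400,320),interpolation=cv2.INTER_CUBIC)
cv2.imwrite('pics/z1.png',cv2.cvtColor(np.hstack([f(a),f(b)]),cv2.COLOR_RGB2BGR))
print(robot.state()['orientation'])
E
```

```text
t: 4.35
tcp_pos: [0.5176, -0.0188, 0.179]
orientation: [-0.981, -2.976, 0.002]
wrist_force: [-0.8, -0.6, 0.6]
gripper_width: 0.0
grip_force: 0.0
t: 4.65
tcp_pos: [0.522, -0.0196, 0.1701]
orientation: [0.984, 2.982, 0.001]
wrist_force: [0.4, -0.3, 0.4]
gripper_width: 0.003
grip_force: 0.0
[9.83445186e-01 2.98112332e+00 7.44880864e-04]
```

View pics/z1.png

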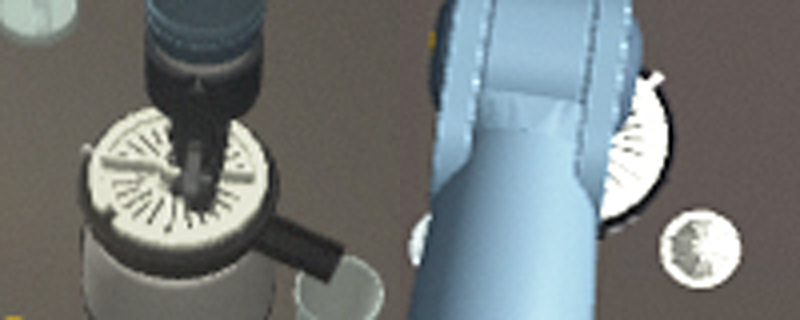

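```bash
python3 - <<'E'
import numpy as np
c=np.array([.518,-.0615])
def T(f,o=.0135):
    f=np.radians(f);u=np.array([np.cos(f),np.sin(f)]);return c+.036*u+o*np.array([-u[1],u[0]])
p=np.array([.5220,-.0196])
for f in np.arange(53.5,-12,-5):
    q=T(f);print(f,q.round(4),((q-p)/.04).round(2));p=q
E
python3 -m pendant '[0,0,0,0,0,-0.1,0, 0,0,0,0.1,-0.08,0,0, 0,0,0,0,0,0,0]'
```

```text
53.5 [ 0.5286 -0.0245] [ 0.16 -0.12]
48.5 [ 0.5317 -0.0256] [ 0.08 -0.03]
43.5 [ 0.5348 -0.0269] [ 0.08 -0.03]
38.5 [ 0.5378 -0.0285] [ 0.07 -0.04]
33.5 [ 0.5406 -0.0304] [ 0.07 -0.05]
28.5 [ 0.5432 -0.0325] [ 0.07 -0.05]
23.5 [ 0.5456 -0.0348] [ 0.06 -0.06]
18.5 [ 0.5479 -0.0373] [ 0.06 -0.06]
13.5 [ 0.5499 -0.04  ] [ 0.05 -0.07]
8.5 [ 0.5516 -0.0428] [ 0.04 -0.07]
3.5 [ 0.5531 -0.0458] [ 0.04 -0.08]
-1.5 [ 0.5543 -0.0489] [ 0.03 -0.08]
-6.5 [ 0.5553 -0.0522] [ 0.02 -0.08]
-11.5 [ 0.556  -0.0554] [ 0.02 -0.08]
t: 5.05
tcp_pos: [0.526, -0.023, 0.1656]
orientation: [0.984, 2.982, 0.0]
wrist_force: [-0.5, -0.3, 0.5]
gripper_width: -0.001
grip_force: 0.0
```

```bash
python3 -m pendant '[0,0,0,0.06,-0.04,0,0, 0,0,-1,0.08,-0.03,0,0, 0,0,-1,0.08,-0.03,0,0, 0,0,-1,0.07,-0.04,0,0, 0,0,-1,0.07,-0.05,0,0]'
python3 -m pendant '[0,0,-1,0.07,-0.05,0,0, 0,0,-1,0.06,-0.06,0,0, 0,0,-1,0.06,-0.06,0,0, 0,0,-1,0.05,-0.07,0,0]'
python3 -m pendant '[0,0,-1,0.04,-0.07,0,0, 0,0,-1,0.04,-0.08,0,0, 0,0,0,0,0,0,0]'
python3 - <<'E'
from h import *
p=snap('scene','s2.png')
a=p['pixels'][130:210,205:305]
cv2.imwrite('pics/z2.png',cv2.cvtColor(cv2.resize(a,(600,480),interpolation=cv2.INTER_CUBIC),cv2.COLOR_RGB2BGR))
for l in('notch','lug_top','rib','hub_top'):
    for d in imaging.pinpoint(p,l): print(l,np.round(d['xyz'],4),d['conf'],np.degrees(np.arctan2(d['xyz'][1]+.0615,d['xyz'][0]-.519)))
E
```

```text
t: 5.55
tcp_pos: [0.5398, -0.0297, 0.1654]
orientation: [-1.491, -2.764, -0.002]
wrist_force: [-0.0, 1.5, 0.9]
gripper_width: -0.004
grip_force: 0.8
t: 5.95
tcp_pos: [0.5496, -0.0394, 0.1654]
orientation: [-1.949, -2.464, -0.002]
wrist_force: [0.5, 0.7, 0.4]
gripper_width: -0.002
grip_force: 0.8
t: 6.25
tcp_pos: [0.5529, -0.0459, 0.1654]
orientation: [2.153, 2.288, 0.001]
wrist_force: [0.7, 0.9, 0.4]
gripper_width: 0.0
grip_force: 0.1
notch [ 0.5631 -0.1054  0.163 ] 0.74 -44.86978254349173
lug_top [ 0.3874  0.4357 -0.0016] 0.37 104.825213009307
rib [ 0.5555 -0.0631  0.1706] 0.71 -2.509988938079323
rib [ 0.5158 -0.0584  0.0013] 0.58 135.90938044919898
hub_top [ 0.5214 -0.0622  0.1755] 0.85 -16.260204708312212
hub_top [ 0.5572 -0.103   0.1657] 0.7 -47.37099288529914
```

View pics/z2.png

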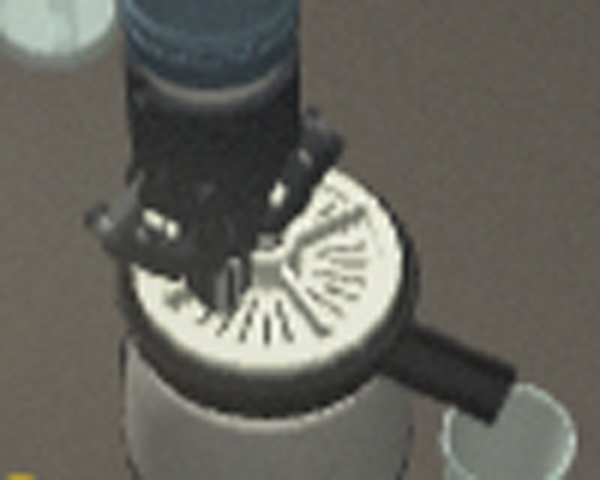

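```bash
python3 -m pendant '[0,0,-1,0.03,-0.08,0,0, 0,0,-0.5,0.01,-0.04,0,0, 0,0,0,0,0,0,0, 0,0,0,0,0.1,0,0, 0,0,0,0,0,1,0]'
python3 -m pendant '[0,0,0,0,0,1,0, 0,0,0,0,1,0,0, 0,0,0,0,1,0,0, 0,0,0,0,1,0,0, 0,0,0,0,1,0,0]'
python3 -m pendant '[0,0,0,0,1,0,0, 0,0,0,0,0,0,0]'
cat > look.py <<'E'
from h import *
import sys
k=sys.argv[1]
P={}
for n in('top','scene'):
    A=[]
    for i in range(2):
        p=imaging.capture(n);P[n]=p;A.append(p['pixels'].astype(float))
        for l in('notch','rib','hub_top','lug_top'):
            for d in imaging.pinpoint(p,l)[:1]: print(n,l,np.round(d['xyz'],4),round(d['conf'],2),np.degrees(np.arctan2(d['xyz'][1]+.0615,d['xyz'][0]-.519)).round(1))
    P[n]['pixels']=np.mean(A,0).astype(np.uint8)
a=P['top']['pixels'][158:208,248:303];b=P['scene']['pixels'][150:200,222:277]
f=lambda i:cv2.resize(i,None,fx=7.2,fy=7.2,interpolation=cv2.INTER_CUBIC)
cv2.imwrite('pics/z%s.png'%k,cv2.cvtColor(np.hstack([f(a),f(b)]),cv2.COLOR_RGB2BGR))
E
python3 look.py 3
```

```text
t: 7.0
tcp_pos: [0.5494, -0.0453, 0.2001]
orientation: [-2.289, -2.137, 0.012]
wrist_force: [0.4, 0.2, -0.8]
gripper_width: 0.001
grip_force: 0.0
t: 7.5
tcp_pos: [0.5538, 0.115, 0.2456]
orientation: [2.296, 2.143, 0.0]
wrist_force: [1.1, -0.1, -1.2]
gripper_width: 0.0
grip_force: 0.0
t: 7.7
tcp_pos: [0.5534, 0.158, 0.2452]
orientation: [-2.289, -2.15, -0.002]
wrist_force: [0.2, -0.3, -0.3]
gripper_width: 0.003
grip_force: 0.0
top notch [ 0.3861  0.4385 -0.0016] 0.53 104.9
top rib [ 0.5502 -0.065   0.1713] 0.87 -6.4
top hub_top [ 0.5223 -0.0602  0.1772] 0.64 21.5
top lug_top [ 5.195e-01 -6.290e-02 -1.000e-04] 0.54 -70.3
top notch [ 0.4349 -0.1663 -0.0007] 0.68 -128.7
top rib [ 0.5511 -0.0637  0.171 ] 0.68 -3.9
top hub_top [ 0.5208 -0.0605  0.1782] 0.97 29.1
top lug_top [ 0.5575 -0.1125  0.1639] 0.36 -53.0
scene notch [ 0.5547 -0.1117  0.1638] 0.92 -54.6
scene rib [ 0.5553 -0.0668  0.173 ] 0.72 -8.3
scene hub_top [ 0.5227 -0.0585  0.1728] 0.73 39.0
scene notch [ 0.5562 -0.1129  0.1637] 0.82 -54.1
scene rib [ 0.5565 -0.0673  0.1702] 0.67 -8.8
scene hub_top [ 0.4907 -0.4055 -0.0019] 0.66 -94.7
```

View pics/z3.png

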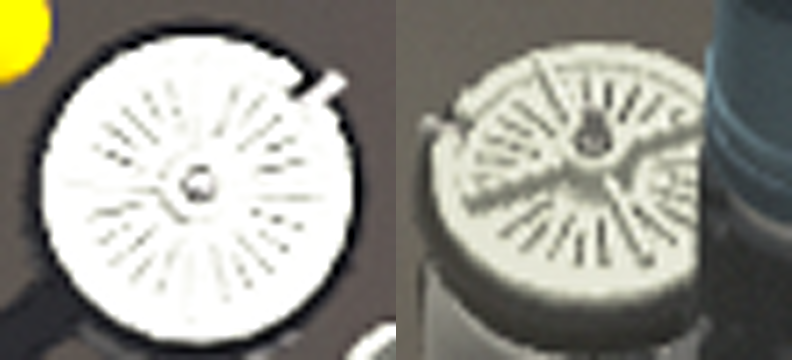

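```bash
cat > prof.py <<'E'
from h import *
for n in('top','scene'):
    p=imaging.capture(n);p['pixels']=np.mean([p['pixels']]+[imaging.capture(n)['pixels'] for _ in range(3)],0)
    g=p['pixels'].mean(2).astype(np.float32)
    for r,z in((.060,.162),(.062,.162),(.064,.162),(.073,.152),(.076,.152)):
        A=np.arange(-84,-24,3)
        uv=np.array([proj(p,[.5195+r*np.cos(a),-.0615+r*np.sin(a),z]) for a in np.radians(A)],np.float32)
        v=cv2.remap(g,uv[:,0].reshape(1,-1),uv[:,1].reshape(1,-1),cv2.INTER_LINEAR)[0]
        print(n,r,z,v.astype(int))
print(A)
E
python3 prof.py
```

```text
top 0.06 0.162 [254 254 254 255 255 254 255 254 254 251 238 142  29 202 255 255 255 255
 255 255]
top 0.062 0.162 [255 254 254 255 254 254 255 254 254 253 247 117  57 202 255 255 254 255
 245 255]
top 0.064 0.162 [241 251 254 252 237 252 253 254 229 251 241 116  36 211 240 253 254 209
 185 199]
top 0.073 0.152 [ 56  51  45  58  56  52  60  51  66 193 254 151  54  59  59  58  62  64
  63  64]
top 0.076 0.152 [ 84  82  79  84  81  82  81  82  84 183 249 186  86  83  83  84  85  86
  84  86]
scene 0.06 0.162 [224 220 226 224 224 223 224 225 209 167 121 131 169 202 219 222 222 222
 222 222]
scene 0.062 0.162 [220 222 221 222 217 217 219 222 211 167 117 126 184 197 212 220 220 217
 211 205]
scene 0.064 0.162 [208 207 213 204 183 193 199 218 196 155  91 107 173 175 179 193 210 206
 185 167]
scene 0.073 0.152 [178 172 142 126 155 154 122  82  87 117 162 130  95  87  86  84  88  91
  87  87]
scene 0.076 0.152 [110 116  96  94 115 101 101  99  99 130 176 137 113 101 103 102 101 101
 102 103]
[-84 -81 -78 -75 -72 -69 -66 -63 -60 -57 -54 -51 -48 -45 -42 -39 -36 -33
 -30 -27]
```

```bash
python3 -m pendant '[0,0,0,0,-1,0,0, 0,0,0,0,-1,0,0, 0,0,0,0,-1,0,0, 0,0,0,0,-1,0,0, 0,0,0,0,-1,0,0]'
python3 -m pendant '[0,0,0,0,0,-1,0, 0,0,0,0,0,-0.6,0, 0,0,0,0,0,-0.2,0, 0,0,0,0,0,0,0]'
```

```text
t: 9.6
tcp_pos: [0.5539, -0.0481, 0.2455]
orientation: [2.297, 2.142, 0.001]
wrist_force: [0.2, 0.5, -0.6]
gripper_width: -0.001
grip_force: 0.0
t: 10.0
tcp_pos: [0.553, -0.0463, 0.1723]
orientation: [-2.296, -2.141, 0.002]
wrist_force: [-0.3, 0.5, -0.1]
gripper_width: 0.0
grip_force: 0.0
```

```bash
python3 -m pendant '[0,0,0,0,0,-0.16,0, 0,0,0,0,-0.08,0,0, 0,0,-0.4,0,-0.06,0,0, 0,0,0,0,0,0,0, 0,0,0,0,0,0,0]'
python3 -m pendant '[0,0,0,0,0.1,0,0, 0,0,0,0,0,1,0, 0,0,0,0,0,1,0, 0,0,0,0,1,0,0, 0,0,0,0,1,0,0]'
python3 -m pendant '[0,0,0,0,1,0,0, 0,0,0,0,1,0,0, 0,0,0,0,1,0,0]'
python3 prof.py | grep -v scene.0.07
```

```text
t: 10.5
tcp_pos: [0.5547, -0.0522, 0.1678]
orientation: [2.333, 2.102, 0.002]
wrist_force: [-0.5, 0.6, -0.1]
gripper_width: -0.002
grip_force: 0.4
t: 11.0
tcp_pos: [0.5553, 0.032, 0.249]
orientation: [2.335, 2.097, 0.005]
wrist_force: [0.2, 0.0, -0.5]
gripper_width: 0.003
grip_force: 0.0
t: 11.3
tcp_pos: [0.5538, 0.1535, 0.2473]
orientation: [2.334, 2.102, 0.0]
wrist_force: [0.2, 0.2, -0.0]
gripper_width: -0.001
grip_force: 0.0
top 0.06 0.162 [254 254 254 255 255 254 255 253 190 212 236 161 174 252 254 255 254 255
 255 254]
top 0.062 0.162 [255 254 254 255 254 254 255 254 223 223 245 129 175 254 254 255 251 254
 245 254]
top 0.064 0.162 [247 251 253 252 237 253 254 254 189 207 241 128 172 253 245 255 197 208
 186 214]
top 0.073 0.152 [ 56  50  46  60  56  51  59  52  67 194 254 151  53  57  56  59  63  64
  62  63]
top 0.076 0.152 [ 83  81  79  85  81  82  82  82  84 183 249 186  87  83  84  83  85  87
  83  85]
scene 0.06 0.162 [225 224 225 224 224 223 221 221 182 134  75 114 184 217 222 222 222 222
 222 221]
scene 0.062 0.162 [222 219 220 222 218 217 224 214 186 109  62 116 192 220 222 222 216 212
 205 203]
scene 0.064 0.162 [208 194 211 204 182 210 211 189 138  70  66 109 189 216 202 193 192 191
 172 164]
  87  87]
 101 101]
[-84 -81 -78 -75 -72 -69 -66 -63 -60 -57 -54 -51 -48 -45 -42 -39 -36 -33
 -30 -27]
```

```bash
python3 -m pendant '[0,0,0,-0.1,-1,0,0, 0,0,0,0,-1,0,0, 0,0,0,0,-1,0,0, 0,0,0,0,-1,0,0, 0,0,0,0,-0.93,0,0]'
python3 -m pendant '[0,0,0,0,0,0,0, 0,0,0,0,0,-1,0, 0,0,0,0,0,-0.6,0, 0,0,0,0,0,-0.3,0, 0,0,0,0,0,0,0]'
```

```text
t: 12.2
tcp_pos: [0.5496, -0.0483, 0.2471]
orientation: [2.337, 2.099, 0.0]
wrist_force: [0.7, 0.0, 0.2]
gripper_width: 0.002
grip_force: 0.0
t: 12.7
tcp_pos: [0.5485, -0.0452, 0.1693]
orientation: [-2.333, -2.099, 0.003]
wrist_force: [0.1, -0.6, 0.4]
gripper_width: -0.001
grip_force: 0.0
```

```bash
python3 -m pendant '[0,0,0,0,0.02,-0.15,0, 0,0,0,0,0,-0.1,0, 0,0,0,0,0,-0.05,0, 0,0,0,0,0,0,0]'; python3 -m pendant '[0,0,0,0,0,-0.06,0, 0,0,0,0,0,-0.06,0]'
```

```text
t: 13.1
tcp_pos: [0.5503, -0.0445, 0.1592]
orientation: [2.334, 2.102, 0.001]
wrist_force: [0.1, -0.3, -0.4]
gripper_width: 0.004
grip_force: 0.0
t: 13.3
tcp_pos: [0.5506, -0.0446, 0.155]
orientation: [2.334, 2.101, 0.002]
wrist_force: [-1.1, 0.4, 4.1]
gripper_width: -0.001
grip_force: 2.4
```

```bash
python3 -m pendant '[0,0,0,0,0,-0.05,0, 0,0,0,0,0,-0.05,0]'; python3 -m pendant '[0,0,0,0,0,-0.05,0, 0,0,0,0,0,0,0]'
```

```text
t: 13.5
tcp_pos: [0.5506, -0.0446, 0.1506]
orientation: [2.334, 2.101, 0.002]
wrist_force: [0.4, 0.3, 4.2]
gripper_width: -0.0
grip_force: 2.4
t: 13.7
tcp_pos: [0.5506, -0.0446, 0.1481]
orientation: [2.334, 2.101, 0.001]
wrist_force: [1.3, 0.2, 2.6]
gripper_width: -0.001
grip_force: 1.2
```

Sliding down freely at about 4 N, past where the lug would block it. I'll go on to the hard stop.

```bash
python3 -m pendant '[0,0,0,0,0,-0.04,0, 0,0,0,0,0,-0.03,0]'; python3 -m pendant '[0,0,0,0,0,-0.03,0, 0,0,0,0,0,0,0]'
```

```text
t: 13.9
tcp_pos: [0.5507, -0.0447, 0.1459]
orientation: [2.334, 2.101, 0.002]
wrist_force: [-1.4, 0.4, 14.1]
gripper_width: -0.0
grip_force: 7.2
t: 14.1
tcp_pos: [0.5507, -0.0448, 0.1458]
orientation: [2.333, 2.1, 0.002]
wrist_force: [-1.0, 0.4, 12.1]
gripper_width: 0.0
grip_force: 6.8
```

```bash
python3 -m pendant '[0,0,0,0,0,-0.03,0, 0,0,0,0,0,-0.02,0, 0,0,0,0,0,0,0]'; python3 -m pendant '[0,0,0,0,0,0.2,0, 0,0,0,0,0,1,0, 0,0,0,0,0,1,0, 0,0,0,0,0.5,0.5,0, 0,0,0,0,1,0,0]'; python3 -m pendant '[0,0,0,0,1,0,0, 0,0,0,0,1,0,0, 0,0,0,0,1,0,0, 0,0,0,0,0.5,0,0, 0,0,0,0,0,0,0]'; python3 look.py 4
```

```text
t: 14.4
tcp_pos: [0.551, -0.0451, 0.1457]
orientation: [2.332, 2.099, 0.003]
wrist_force: [-5.7, 0.3, 23.1]
gripper_width: 0.001
grip_force: 12.0
t: 14.9
tcp_pos: [0.5517, 0.0138, 0.2529]
orientation: [2.336, 2.094, 0.004]
wrist_force: [0.6, -0.3, -1.0]
gripper_width: 0.0
grip_force: 0.0
t: 15.4
tcp_pos: [0.5488, 0.1578, 0.2487]
orientation: [-2.329, -2.105, 0.004]
wrist_force: [0.2, -0.1, -0.7]
gripper_width: -0.0
grip_force: 0.0
top notch [ 0.5579 -0.1115  0.1529] 0.84 -52.1
top rib [ 0.5486 -0.0653  0.1614] 0.68 -7.3
top hub_top [ 0.523  -0.0575  0.1654] 0.69 45.0
top notch [ 0.5566 -0.1086  0.149 ] 0.74 -51.4
top rib [ 0.5493 -0.0657  0.162 ] 0.89 -7.9
top hub_top [ 0.5246 -0.0596  0.1653] 0.86 18.7
scene notch [ 0.5501 -0.1128  0.153 ] 0.84 -58.8
scene rib [ 0.5527 -0.0713  0.1604] 0.68 -16.2
scene hub_top [ 0.5211 -0.0617  0.1627] 0.8 -5.4
scene lug_top [ 0.5532 -0.1066  0.1495] 0.59 -52.8
scene notch [ 0.5486 -0.1139  0.1491] 0.55 -60.5
scene rib [ 0.5543 -0.0714  0.1614] 0.87 -15.7
scene hub_top [ 0.5201 -0.0607  0.1644] 0.68 36.0
scene lug_top [ 0.5561 -0.1076  0.1477] 0.6 -51.2
```

View pics/z4.png

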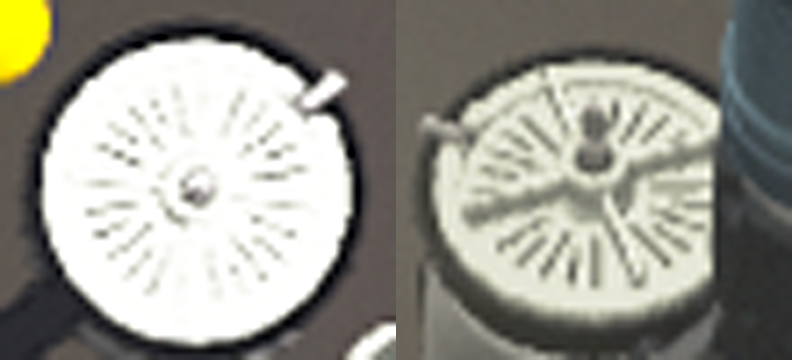

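The picture shows the sieve down in the bowl. The lug lies in the notch (top view, about (310,95)), and more of the spindle shows at (595,135) in the scene view. The notch and rib heights have dropped by about 12 mm, and the hand is clear.

```bash
python3 -c "from cell import hand_in; print(hand_in())"
```

```text
the job is handed in; nothing more can be done
None
```

I turned the sieve until its notch was over the lug and pressed it down to the hard stop, flush with the bowl's rim; the hand is clear, and the job was handed in at about 15.5 s (I did not re-check the loose items' positions).

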